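Hold the spring clip open around the edge of the counter card

ROBOT

A 7-joint arm with a two-finger parallel gripper is mounted at the origin on the work surface. World frame = base frame: x ahead of the robot, y to its left, z up, the work surface at z = 0. Lengths are in m, angles in rad, forces in N, time in s.
With the tool pointing down it reaches from about 0.35 to 0.775 m from the base axis. Payload 3.1 kg.
Tool frame: the origin (TCP) lies where the fingers leave the gripper's body, on its centre line; the fingertips stand 73 mm ahead of it and the grasp point (between the pads) lies 54 mm ahead of it (manip.tips_ahead is the distance from the TCP to the fingertips, in m); x points along the fingers, y is the direction in which the jaws open and shut, and the axes are right-handed (so a half turn about x gives the same grasp; the last joint's range is limited). The gripper opens to 85 mm and grips with 20 to 120 N. Pads are 22 mm wide; open, the fingers measure 114 mm over their backs; the gripper's body (76 mm by 85 mm) begins 54 mm behind the grasp point. The pads swing forward as they close: fully open they stand 13 mm farther back than shut.
Start: joints at [1.188, 0.311, 0.014, 1.512, -0.004, 1.319, -0.027], TCP at [0.184, -0.518, 0.304] pointing down, gripper open.
Joint ranges: [-2.7, 2.7], [-0.3, 1.91], [-1.27, 1.3], [0.12, 2.57], [-1.44, 4.58], [0.2, 2.03], [-3.05, 3.05]. Speed limits (rad/s): [2.79, 2.79, 3.14, 3.14, 3.14, 3.14, 3.14].

INTERFACE

Orientations are given as a rotation vector (axis times angle).
In Python, from plant import readout, cams, job_done, manip gives the robot as it stands.
- The arm moves only by the tool arm_command, never from a script. Its argument "motion" is a list of rows, each a list of 7 numbers: the shift along the tool's x, y, z in m, then the turn, a rotation vector about the tool's x, y, z in rad, then the closure in counts, from 0 (fully open) to 255 (shut). A call has 1 to 10 rows; each row is the pose to reach, as a shift and turn from the pose commanded when the call began, along the tool's axes at that moment; what a row does not reach only later rows make up. A row lasts 1/12 s, in which the tool goes at most 41.7 mm and 7.16 degrees, less where a joint would pass 70% of its speed; a pose out of reach is approached as far as the arm can. A call with a gripper value outside its range is refused whole. The fingers move at their own pace and stop on an object; "newtons" is the grip in N (left out, the last holds). Time passes only in rows, so rows that repeat a pose let the fingers close. It gives the time, the measured TCP pose, the force and the opening at its end, in the units of the state.
- readout.get_state(): the state, without advancing time (a new reading comes with each control period).
- cams.snapshot(name): name is "side" or "top"; returns a dict with "color" (384x512x3 uint8, blue, green, red), "fx", "fy", "cx", "cy" (pixels), "k1" (the pictures are not rectified: a ray, as slopes to the right and down, at radius r is drawn at 1 + k1 r^2 times it, then the intrinsics apply), "T" (4x4, takes a point from camera to world coordinates). Camera axes: x right, y down, z forward; pixel columns grow to the right and rows downward; lengths in m; the calibration is good to about 2 mm. A picture is of the moment at which its call begins. There is no depth.
- job_done(): hands the job in, once; it reports no verdict.
The state is a dict: "time": time; "joints": joint angles; "qd": joint speeds; "joint_efforts": joint torques, N m; "tcp_pos": TCP position; "orientation": TCP orientation; "ft_force": force on the tool from outside, world axes, zero at the start; "moment": the same for the moment, N m; "finger_gap": finger opening in m.
Only numpy, scipy, OpenCV 4.12 (cv2) and the standard library are available. Lean on these libraries where they do the work, as an engineer would, in place of code of your own. Each camera call takes 0.05 s, during which the arm holds its last target.

TASK

Lift the steel canister by its handle off the wooden card stand and set it down upright on the counter beside the stand, clear of it. Then take the wooden spring clip by its tails, squeeze it wide open, and bring it to the upright edge of the card that faced the canister, about half-way up, so that the card edge is well inside the gaping, level jaws and nothing of the clip touches the card or the stand. Finish there, still holding the clip squeezed open in the gripper (do not let go), and leave everything else on the counter where it is.

Things in the scene. Friction and masses are not known exactly. Their poses are not given: they have to be found in the camera images.
- stand: Fixed wooden card stand, base 200 (x) x 120 (y) x 20 mm; origin at the centre of its underside, z up. A stiff white card 3 mm thick stands upright in its plane y = 0, from x = 5 to 90 mm, z = 20 to 140 mm; two cheeks 12 mm thick, 18 mm high hold its foot from x = 18 to 88 mm. The canister stands on the front half, about x = -50 mm, before the card's free edge.
- card_edge (a point): Middle of the card's free upright edge (the one towards the canister): stand x = 5 mm, y = 0, z = 80 mm. Axes as the stand; the clip comes in along the stand's +x.
- canister: Closed stainless canister with a screw lid, 76 mm diameter (lid 80 mm), top of the lid 104 mm above its underside, 0.3 to 0.55 kg, with a fixed flat arch handle above the lid; starts upright on the stand. Origin at the centre of its underside, z up.
- canister_handle (a point): Centre of the handle's grip bar, on the canister's axis 144 mm above its underside. The bar is 12 mm wide (canister x), 12 mm high, 70 mm long (canister y), 34 mm free below it, on two 8 mm legs at y = +-31 mm. Axes as the canister.
- clip: Wooden peg-type spring clip lying on its side, 28 mm high, 100 mm long, 60 g. Origin on the pivot (12 mm steel coil) at its lower side, z up along the pivot, x towards the jaws. Two mirrored levers 6 mm thick: tails to x = -50 mm, jaws to x = +50 mm. Shut: jaw tips meet, tail ends 50 mm apart overall. Fully open: tails parallel, 26 mm overall; jaw tips gape 27 mm, 20 mm at x = 20 mm. It springs shut.
- clip_tails (a point): Middle of the tails, where to squeeze along the clip's y: clip x = -33 mm, y = 0, 14 mm above its origin (half-way up); 42 mm wide here when shut, 26 mm open. Squeezing here starts to open it at about 5 N and reaches the stop at about 9 N; 20 N or more holds it firmly against the stop. Axes as the clip.
- clip_mouth (a point): Between the jaws 5 mm inside their tips: clip x = 45 mm, y = 0, half-way up (14 mm). Axes as the clip.
- clip_left (a joint): Opening of the clip's left lever, 0 shut to 0.25 rad at the stop; both levers open equally.
- clip_right (a joint): Opening of the clip's right lever, 0 shut to 0.25 rad at the stop.
- jar_gripper: Bystander: green silicone jar gripper, a flat disc 90 mm across, 10 mm high. Origin at the centre of its underside.
- coffee_jar: Bystander: brown glass coffee jar, 84 mm diameter, 140 mm high. Origin at the centre of its underside.
- mug: Bystander: white mug, 80 mm diameter, 90 mm high, handle at its +y side (about 35 mm out). Origin at the centre of its underside.
- spoon: Bystander: spoon lying along its x, at most 220 mm long, under 30 mm high. Origin at mid-length, underside.
- tea_box: Bystander: cardboard tea box 130 (x) x 75 (y) x 70 mm high. Origin at the centre of its underside.
- tin: Bystander: small round aluminium tin, 66 mm diameter, 70 mm high. Origin at the centre of its underside.
There are look-alikes about, which are no part of the job. Leave any pink look-alike of the canister alone.

How it is judged:
On the way, in this order (a step that is already met when the one before it is completed fails the run):
1. the canister is lifted clear of the stand in the gripper, upright (height (world z) of canister above 0.035 m and contact force between canister and the fingers above 1 N and angle between canister's own z axis and vertical below 0.4 rad and contact force between canister and stand below 0.1 N), for 0.2 s.
2. the canister stands upright on the counter beside the stand, released (height (world z) of canister below 0.008 m and angle between canister's own z axis and vertical below 0.15 rad and linear speed of canister below 0.03 m/s and horizontal distance between canister and stand below 0.42 m and contact force between canister and the fingers below 0.2 N and contact force between canister and stand below 0.2 N), for 0.3 s.
3. the clip is held squeezed open in the gripper, clear of the counter (value of joint each of clip_left, clip_right above 0.17 rad and contact force between clip and the fingers above 3 N and height (world z) of clip above 0.03 m), for 0.2 s.
At the end, for the whole second after the job is handed in: Canister upright, released on the counter within 0.42 m of the stand. Clip in the gripper, levers over 0.17 rad, level and along the card within 0.35 rad, card edge 8 mm or more inside the tips, 30 mm of mid-height, touching nothing (0.3 N). Bystanders within 30 mm (all of step 2 and all of step 3 and contact force between clip and stand below 0.3 N and contact force between clip and canister below 0.3 N and x of card_edge in the frame of clip between 0.006 and 0.042 m and y of card_edge in the frame of clip between -0.012 and 0.012 m and z of card_edge in the frame of clip between -0.016 and 0.044 m and angle between the x axis of clip and the x axis of stand, either way round below 0.35 rad and angle between the z axis of clip and the z axis of stand, either way round below 0.35 rad and linear speed of clip below 0.05 m/s and distance of each of jar_gripper, coffee_jar, mug, spoon, tea_box, tin from where it was at the start of the episode below 0.03 m); the arm keeps its last pose, push and grip.
It fails at once if the canister is tipped over (angle between canister's own z axis and vertical above 0.6 rad).
It fails at once if the canister is dropped from a height (linear speed of canister above 0.9 m/s and contact force between canister and the fingers below 0.1 N and contact force between canister and anything else below 0.1 N).
It fails at once if a bystander is knocked away (distance of any of jar_gripper, coffee_jar, mug, spoon, tea_box, tin from where it was at the start of the episode above 0.05 m).
It also fails if it takes over 61 s, if anything falls off the work surface, if the arm or the gripper's body presses on something with over 40 N, if the wrist force passes 120 N, or if a joint passes its speed limit or range.

## Working session

There is one attempt and no reset: what is moved stays moved. The work goes in short steps, Python scripts to look and compute and a tool call to move; the robot and the scene stay as the last step left them, time stands still between calls to the robot, and variables do not carry over. Pictures are saved under pics/ and viewed, and the job is handed in when it is done.

Besides the shell and the picture viewer there is one more tool, called as name(argument=value, ...) on one line, values as JSON. arm_command: Moves the arm, as the interface text tells. Its arguments: {"type":"object","properties":{"motion":{"type":"array","items":{"type":"array","items":{"type":"number"}}},"newtons":{"type":"number"}},"required":["motion"]}

```bash
ls; mkdir -p pics; cat > h.py <<'E'
import numpy as np, cv2
from scipy.spatial.transform import Rotation as R
from plant import readout, cams, job_done, manip
def snap(n,f):
    s=cams.snapshot(n); cv2.imwrite('pics/'+f+'.png',s['color'])
    np.savez('pics/'+f+'.npz',**{k:np.array(v) for k,v in s.items()}); return s
def load(f): return dict(np.load('pics/'+f+'.npz'))
def proj(s,p):
    T=np.linalg.inv(s['T']); c=T[:3,:3]@np.array(p,float)+T[:3,3]; x=c[:2]/c[2]; k=1+s['k1']*(x@x)
    return np.array([s['fx']*x[0]*k+s['cx'],s['fy']*x[1]*k+s['cy']])
def onz(s,u,v,z):
    K=np.array([[s['fx'],0,s['cx']],[0,s['fy'],s['cy']],[0,0,1]],float)
    x=cv2.undistortPoints(np.array([[[u,v]]],float),K,np.array([float(s['k1']),0,0,0]))[0,0]
    d=s['T'][:3,:3]@np.array([x[0],x[1],1]); o=s['T'][:3,3]
    return o+d*(z-o[2])/d[2]
def crop(f,x0,y0,x1,y1,k,o):
    i=cv2.imread('pics/'+f+'.png')[y0:y1,x0:x1]; cv2.imwrite('pics/'+o+'.png',cv2.resize(i,None,fx=k,fy=k,interpolation=cv2.INTER_CUBIC))
E
python3 - <<'E'
from h import *
print(readout.get_state())
for n in('side','top'):
    s=snap(n,n+'0'); print(n,s['fx'],s['fy'],s['cx'],s['cy'],s['k1'],np.round(s['T'],3))
E
```

```text
pics
{'time': 0.0, 'joints': array([ 1.18829447,  0.31171309,  0.01399798,  1.51306784, -0.00441772,
        1.31917379, -0.02716458]), 'qd': array([-0.00028084,  0.00124081, -0.00015958,  0.00033779,  0.00016932,
        0.00162769, -0.00082973]), 'joint_efforts': array([ 1.44834567e-04, -3.79910731e+01,  1.46275749e-01, -2.30590421e+01,
        1.23426170e-02,  1.38320340e-02,  7.73233126e-06]), 'tcp_pos': array([ 0.18366727, -0.51783654,  0.30282342]), 'orientation': array([ 2.0368275 ,  0.35302659, -2.03780783]), 'ft_force': array([-0.34563222, -0.79162341,  0.05477294]), 'moment': array([ 0.05350413, -0.00873786,  0.03050471]), 'finger_gap': 0.0854558461489528}
side 406.2774521414369 406.2774521414369 254.32183406124486 192.3941203831987 -0.10882296683446054 [[-0.966 -0.159  0.206  0.304]
 [-0.26   0.61  -0.748  0.92 ]
 [-0.007 -0.776 -0.631  0.876]
 [ 0.     0.     0.     1.   ]]
top 417.05508672752364 417.05508672752364 254.51330209484144 192.8749286053907 -0.12750377183598988 [[-0.01  -0.99   0.14   0.363]
 [-1.     0.011  0.005 -0.01 ]
 [-0.007 -0.14  -0.99   1.433]
 [ 0.     0.     0.     1.   ]]
```

View pics/side0.png

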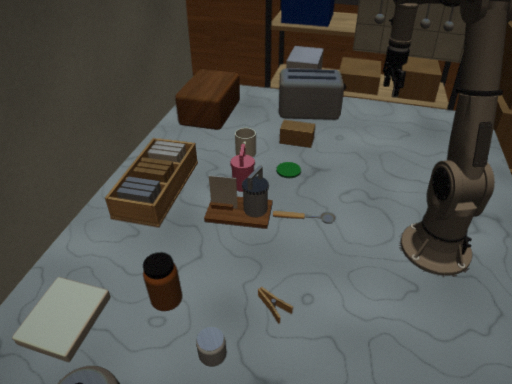

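View pics/top0.png

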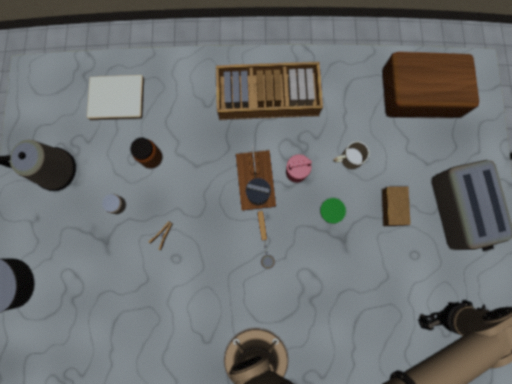

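```bash
python3 - <<'E'
from h import *
crop('top0',215,140,325,220,7,'c1');crop('top0',130,200,200,260,10,'c2')
crop('side0',190,140,310,240,6,'c3');crop('side0',230,270,310,330,9,'c4')
E
```

```text
(no output)
```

View pics/c1.png

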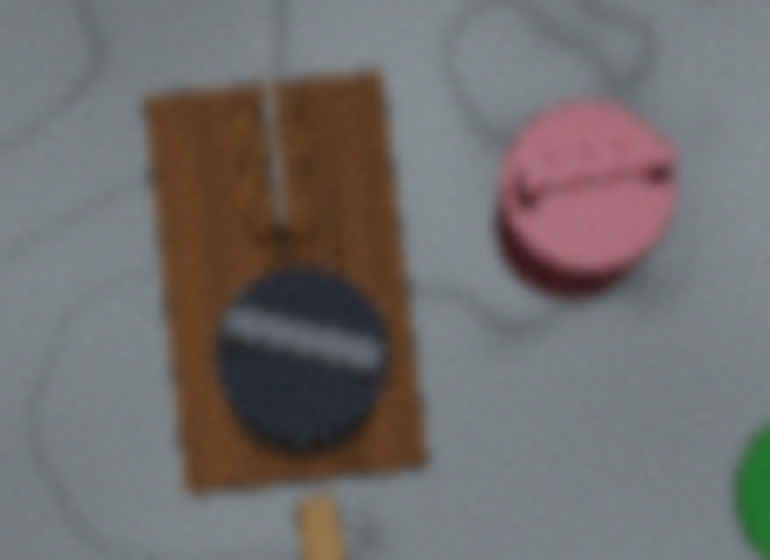

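View pics/c2.png

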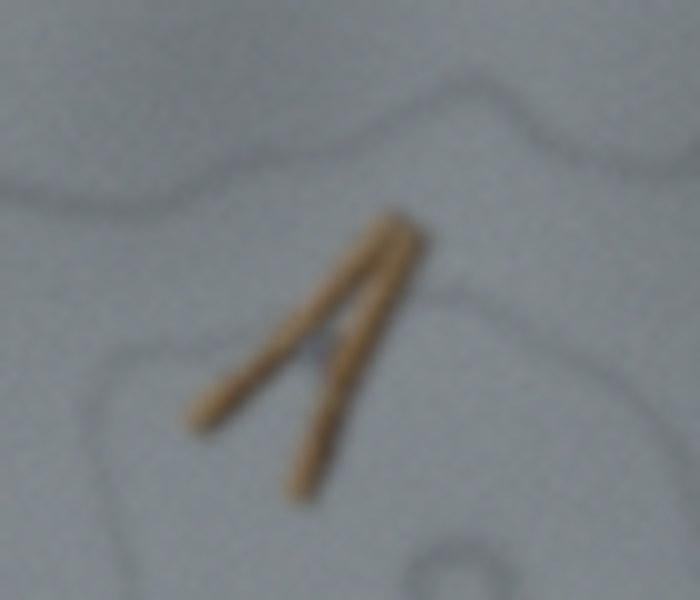

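View pics/c3.png

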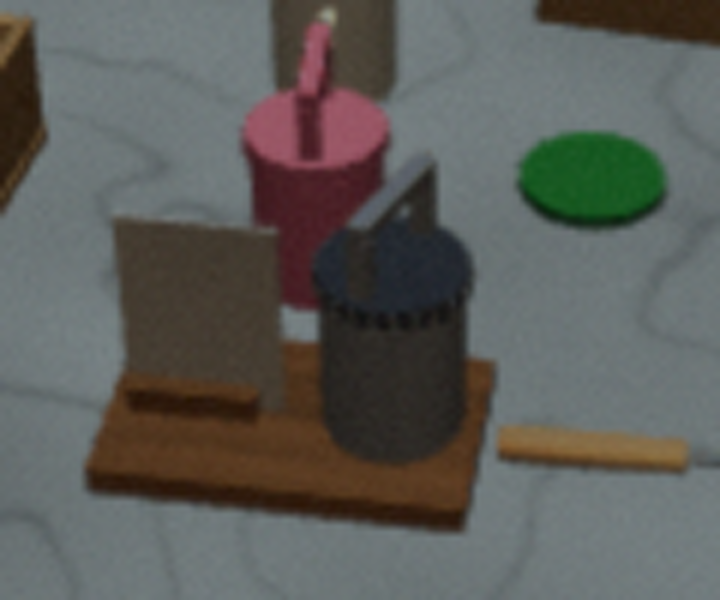

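View pics/c4.png

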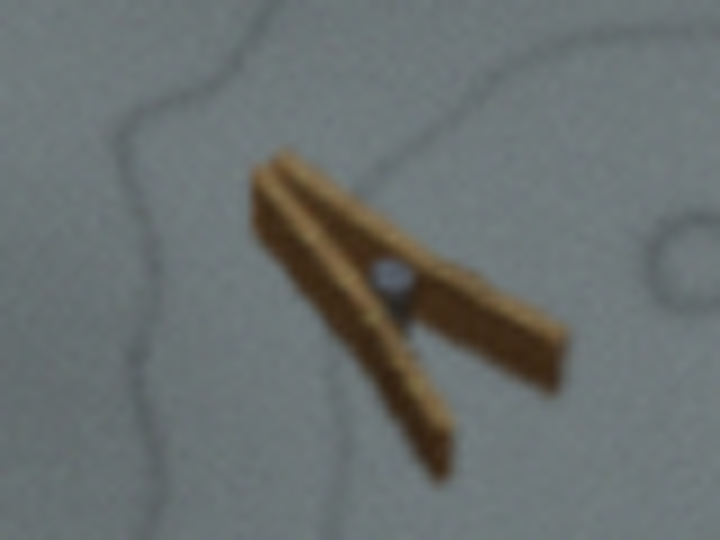

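```bash
python3 - <<'E'
from h import *
t=load('top0');s=load('side0')
def q(cam,x0,y0,k,pts,z):
    return np.array([onz(cam,(x+.5)/k-.5+x0,(y+.5)/k-.5+y0,z) for x,y in pts])
S=q(t,215,140,7,[(148,97),(380,72),(427,462),(190,490)],.02);print('stand',S,S.mean(0))
x=(S[0]+S[1]-S[2]-S[3]); print('yaw',np.degrees(np.arctan2(x[1],x[0])))
# side view of base top corners: near-left(90,472?), right front (465,518), right back(495,365)
print('stand side',q(s,190,140,6,[(92,468),(463,512),(495,363)],.02))
print('card top side (160)',q(s,190,140,6,[(117,217),(277,230)],.14), 'top',q(t,215,140,7,[(265,85),(283,228)],.14))
H=q(t,215,140,7,[(228,320),(380,350)],.17);print('bar top',H,H.mean(0),np.degrees(np.arctan2(*(H[1]-H[0])[1::-1])))
H=q(s,190,140,6,[(358,222),(427,158)],.17);print('bar side',H,H.mean(0),np.degrees(np.arctan2(*(H[1]-H[0])[1::-1])))
print('lid',q(t,215,140,7,[(303,358)],.124),q(s,190,140,6,[(393,270)],.124))
C=q(t,130,200,10,[(405,222),(318,345),(200,420),(303,490)],.028);print('clip t',C)
D=q(s,230,270,9,[(270,160),(393,270),(447,425),(562,330)],.028);print('clip s',D)
for C in(C,D):
  m=(C[2]+C[3])/2; d=C[0]-m; print(np.degrees(np.arctan2(d[1],d[0])),np.linalg.norm(d),(m+C[0])/2)
print('spoon',q(t,215,140,7,[(320,500)],.01), 'pink base', q(t,0,0,1,[(299,170),(268,262),(333,210),(355,155),(114,204),(146,152)],.1)) 
E
```

```text
stand [[ 0.70161678  0.06169319  0.02      ]
 [ 0.71297097 -0.05357853  0.02      ]
 [ 0.51805459 -0.0734633   0.02      ]
 [ 0.50563757  0.04196538  0.02      ]] [ 0.60956998 -0.00584581  0.02      ]
yaw 5.786487892490454
stand side [[ 0.69948524  0.06399393  0.02      ]
 [ 0.50566788  0.0471843   0.02      ]
 [ 0.51655682 -0.07089711  0.02      ]]
card top side (160) [[ 0.6973508   0.00492098  0.14      ]
 [ 0.61576344 -0.00490364  0.14      ]] top [[ 0.67778261  0.0024446   0.14      ]
 [ 0.61158936 -0.00503993  0.14      ]]
bar top [[ 0.565103    0.01936417  0.17      ]
 [ 0.55107089 -0.04699749  0.17      ]] [ 0.55808695 -0.01381666  0.17      ] -101.93927485836859
bar side [[ 0.56709374  0.01691135  0.17      ]
 [ 0.54807626 -0.04299252  0.17      ]] [ 0.557585   -0.01304058  0.17      ] -107.61290463809111
lid [[ 0.55464815 -0.01341724  0.124     ]] [[ 0.55650459 -0.0078299   0.124     ]]
clip t [[0.46567331 0.28536604 0.028     ]
 [0.42415975 0.31461876 0.028     ]
 [0.39897345 0.35481051 0.028     ]
 [0.37530896 0.3190516  0.028     ]]
clip s [[0.4663978  0.28651841 0.028     ]
 [0.42361166 0.31486143 0.028     ]
 [0.39805826 0.36056702 0.028     ]
 [0.37404606 0.32275495 0.028     ]]
-33.28932479091503 0.09394808261366344 [0.42640726 0.31114855 0.028     ]
-34.462464846387334 0.09744806933255927 [0.42622498 0.3140897  0.028     ]
spoon [[ 0.5010428  -0.02125132  0.01      ]] pink base [[ 0.62482606 -0.14821793  0.1       ]
 [ 0.32989835 -0.04302262  0.1       ]
 [ 0.49272855 -0.25472569  0.1       ]
 [ 0.67344792 -0.3346956   0.1       ]
 [ 0.51963049  0.45742944  0.1       ]
 [ 0.69198004  0.35538556  0.1       ]]
```

```bash
cat >> h.py <<'E'
def plan(p,yaw):
    """tool down at TCP p, jaw y axis at world yaw (deg) mod 180; print shift, turn in tool axes"""
    st=readout.get_state(); Rc=R.from_rotvec(st['orientation']); best=None
    for k in(0,180):
        a=np.radians(yaw+k); x=np.array([0,0,-1.]); y=np.array([np.cos(a),np.sin(a),0]); z=np.cross(x,y)
        d=(Rc.inv()*R.from_matrix(np.c_[x,y,z])).as_rotvec()
        if best is None or np.linalg.norm(d)<np.linalg.norm(best): best=d
    sh=Rc.inv().apply(np.array(p)-st['tcp_pos'])
    print('t',round(st['time'],2),'tcp',st['tcp_pos'].round(4),'shift',sh.round(4),'turn',best.round(3),'deg',np.degrees(np.linalg.norm(best)).round(1))
    print('rows>=',np.linalg.norm(sh)/.0417,np.degrees(np.linalg.norm(best))/7.16,'q',st['joints'].round(2),'axes',Rc.as_matrix().round(2).tolist(),'gap',st['finger_gap'],'F',st['ft_force'].round(1))
E
python3 - <<'E'
from h import *
print(manip, getattr(manip,'tips_ahead',None))
print([a for a in dir(manip) if a[0]!='_'])
plan([.5572,-.013,.30],-14)
E
```

```text
<Robot object at 0x7fa79a363e00> 0.0726
['PlanningError', 'tips_ahead']
t 0.1 tcp [ 0.1837 -0.5179  0.3029] shift [ 0.0036 -0.351  -0.5208] turn [-0.986 -0.001  0.002] deg 56.5
rows>= 15.061321232905655 7.887027340148755 q [ 1.19  0.31  0.01  1.51 -0.    1.32 -0.03] axes [[-0.0, 0.33, -0.94], [0.0, -0.94, -0.33], [-1.0, -0.0, 0.0]] gap 0.08513180783935026 F [-0.2  0.8 -0.1]
```

arm_command(motion=[[0.004,-0.351,-0.521,-0.986,0,0,0],[0.004,-0.351,-0.521,-0.986,0,0,0],[0.004,-0.351,-0.521,-0.986,0,0,0],[0.004,-0.351,-0.521,-0.986,0,0,0],[0.004,-0.351,-0.521,-0.986,0,0,0],[0.004,-0.351,-0.521,-0.986,0,0,0],[0.004,-0.351,-0.521,-0.986,0,0,0],[0.004,-0.351,-0.521,-0.986,0,0,0],[0.004,-0.351,-0.521,-0.986,0,0,0],[0.004,-0.351,-0.521,-0.986,0,0,0]])

```text
time: 0.93
tcp_pos: [0.4321, -0.1816, 0.301]
orientation: [1.386, 1.084, -1.387]
ft_force: [1.1, -0.6, -0.7]
finger_gap: 0.0856
```

```bash
python3 - <<'E'
from h import *
plan([.5572,-.013,.30],-14)
E
```

```text
t 0.93 tcp [ 0.4321 -0.1816  0.301 ] shift [ 0.0009  0.0806 -0.1938] turn [0. 0. 0.] deg 0.0
rows>= 5.034197364026529 0.004464138191351088 q [ 0.72  0.17 -0.41  1.71  0.07  1.27  0.05] axes [[-0.0, 0.97, -0.24], [-0.0, -0.24, -0.97], [-1.0, -0.0, 0.0]] gap 0.08558910364625724 F [ 1.1 -0.6 -0.7]
```

arm_command(motion=[[0,0.081,-0.194,0,0,0,0],[0,0.081,-0.194,0,0,0,0],[0,0.081,-0.194,0,0,0,0],[0,0.081,-0.194,0,0,0,0],[0,0.081,-0.194,0,0,0,0],[0,0.081,-0.194,0,0,0,0],[0,0.081,-0.194,0,0,0,0]])

```text
time: 1.52
tcp_pos: [0.5577, -0.0107, 0.3003]
orientation: [1.382, 1.091, -1.382]
ft_force: [0.2, -1.5, -0.1]
finger_gap: 0.0852
```

```bash
python3 - <<'E'
from h import *
plan([.5572,-.013,.218],-14)
snap('side','side1')
crop('side1',170,60,330,240,4,'c5')
E
```

```text
t 1.52 tcp [ 0.5577 -0.0107  0.3003] shift [0.0823 0.0003 0.0025] turn [ 0.008 -0.002  0.002] deg 0.5
rows>= 1.9745333475378728 0.0655811886792836 q [ 0.36  0.38 -0.51  1.48  0.18  1.34 -0.4 ] axes [[-0.0, 0.97, -0.23], [0.0, -0.23, -0.97], [-1.0, -0.0, -0.0]] gap 0.08520941282633072 F [ 0.2 -1.5 -0.1]
```

View pics/c5.png

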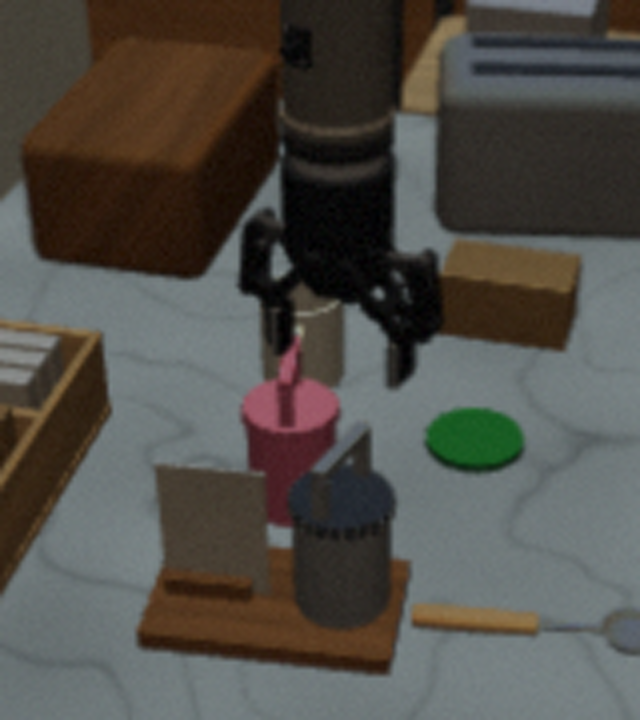

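arm_command(motion=[[0.0,0,0.002,0,0,0,100],[0.02,0,0.002,0,0,0,100],[0.04,0,0.002,0,0,0,100],[0.06,0,0.002,0,0,0,100],[0.07,0,0.002,0,0,0,100],[0.08,0,0.002,0,0,0,100],[0.082,0,0.002,0,0,0,100],[0.082,0,0.002,0,0,0,100]], newtons=60)

```text
time: 2.23
tcp_pos: [0.5564, -0.0176, 0.2191]
orientation: [1.387, 1.083, -1.388]
ft_force: [0.5, 0.8, -0.5]
finger_gap: 0.0516
```

```bash
python3 - <<'E'
from h import *
plan([.5572,-.013,.218],-14)
snap('side','side2');snap('top','top2')
crop('side2',200,100,300,220,5,'c6');crop('top2',215,140,325,220,7,'c7')
E
```

```text
t 2.23 tcp [ 0.5564 -0.0176  0.2191] shift [ 0.0011 -0.0003 -0.0046] turn [-0.001  0.001  0.   ] deg 0.1
rows>= 0.11410781703004237 0.00913007235812645 q [ 0.36  0.43 -0.5   1.61  0.22  1.16 -0.43] axes [[-0.0, 0.97, -0.24], [-0.0, -0.24, -0.97], [-1.0, -0.0, 0.0]] gap 0.05161071079830255 F [ 0.5  0.8 -0.5]
```

View pics/c6.png

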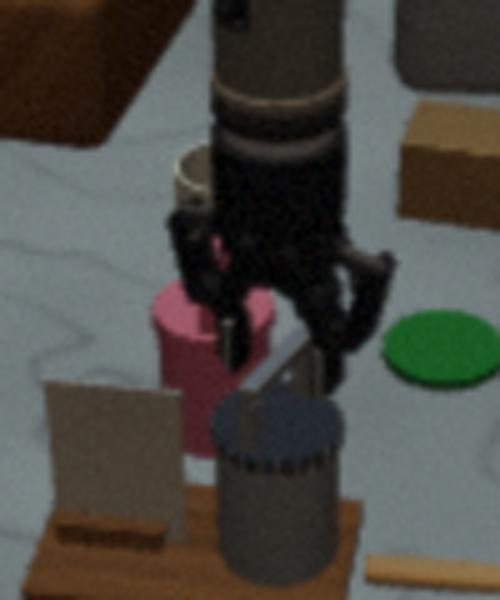

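arm_command(motion=[[0.001,0,-0.0045,0,0,0,100],[0.001,0,-0.0045,0,0,0,100],[0.001,0,-0.0045,0,0,0,180],[0.001,0,-0.0045,0,0,0,220],[0.001,0,-0.0045,0,0,0,255],[0.001,0,-0.0045,0,0,0,255],[0.001,0,-0.0045,0,0,0,255],[0.001,0,-0.0045,0,0,0,255],[0.001,0,-0.0045,0,0,0,255]], newtons=60)

```text
time: 3.08
tcp_pos: [0.5581, -0.0124, 0.2185]
orientation: [1.387, 1.083, -1.386]
ft_force: [0.7, 0.4, 2.0]
finger_gap: 0.011
```

```bash
python3 - <<'E'
from h import *
plan([.5572,-.013,.30],-14)
snap('side','side3')
crop('side3',200,100,300,220,5,'c6')
E
```

```text
t 3.08 tcp [ 0.5581 -0.0124  0.2185] shift [-0.0815 -0.0007  0.0008] turn [ 0.    -0.    -0.001] deg 0.1
rows>= 1.9542542795941624 0.008125698556304477 q [ 0.36  0.44 -0.5   1.61  0.22  1.16 -0.44] axes [[0.0, 0.97, -0.24], [-0.0, -0.24, -0.97], [-1.0, 0.0, -0.0]] gap 0.011039403222347198 F [0.7 0.4 2. ]
```

View pics/c6.png

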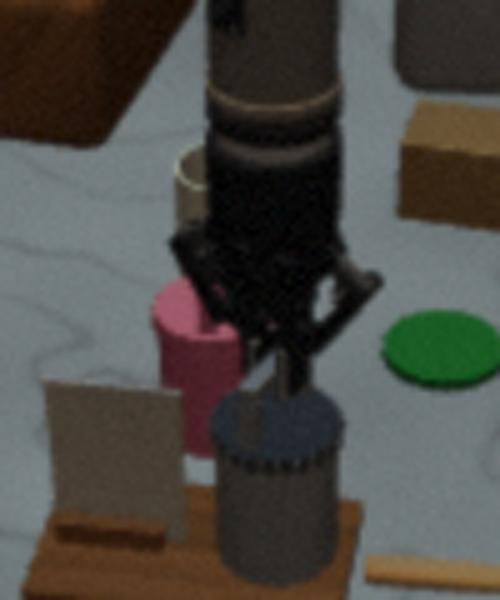

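arm_command(motion=[[-0.005,0,0,0,0,0,255],[-0.015,0,0,0,0,0,255],[-0.03,0,0,0,0,0,255],[-0.045,0,0,0,0,0,255],[-0.06,0,0,0,0,0,255],[-0.075,0,0,0,0,0,255],[-0.08,0,0,0,0,0,255],[-0.08,0,0,0,0,0,255],[-0.08,0,0,0,0,0,255]])

```text
time: 3.88
tcp_pos: [0.5574, -0.0123, 0.2977]
orientation: [1.386, 1.085, -1.387]
ft_force: [-0.3, 0.5, -4.3]
finger_gap: 0.0108
```

```bash
python3 - <<'E'
from h import *
plan([.545,.165,.30],-14)
snap('side','side4')
crop('side4',180,50,320,220,4,'c6')
E
```

```text
t 3.88 tcp [ 0.5574 -0.0123  0.2977] shift [-0.0022 -0.0548 -0.1691] turn [0.001 0.    0.001] deg 0.1
rows>= 4.263084159594556 0.009694863532996324 q [ 0.36  0.38 -0.51  1.48  0.19  1.33 -0.41] axes [[-0.0, 0.97, -0.24], [-0.0, -0.24, -0.97], [-1.0, -0.0, 0.0]] gap 0.01083137570712781 F [-0.3  0.5 -4.3]
```

View pics/c6.png

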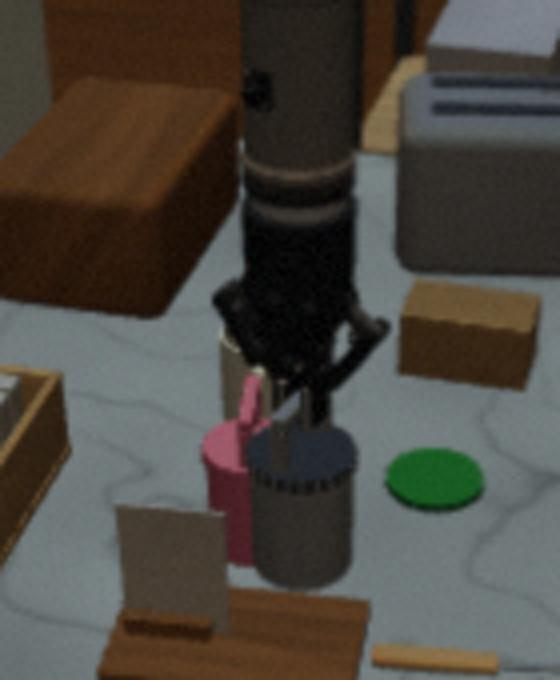

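Lifted, upright and clear. Now sideways, smoothly.

arm_command(motion=[[0,-0.003,-0.01,0,0,0,255],[0,-0.01,-0.03,0,0,0,255],[0,-0.018,-0.055,0,0,0,255],[0,-0.027,-0.082,0,0,0,255],[0,-0.036,-0.11,0,0,0,255],[0,-0.045,-0.135,0,0,0,255],[0,-0.051,-0.155,0,0,0,255],[0,-0.054,-0.166,0,0,0,255],[0,-0.055,-0.17,0,0,0,255],[0,-0.055,-0.17,0,0,0,255]])

```text
time: 4.77
tcp_pos: [0.545, 0.1668, 0.2976]
orientation: [1.384, 1.085, -1.386]
ft_force: [0.9, -0.9, -3.9]
finger_gap: 0.0108
```

arm_command(motion=[[0.01,0,0,0,0,0,255],[0.025,0,0,0,0,0,255],[0.04,0,0,0,0,0,255],[0.055,0,0,0,0,0,255],[0.07,0,0,0,0,0,255],[0.08,0,0,0,0,0,255],[0.085,0,0,0,0,0,255],[0.088,0,0,0,0,0,255],[0.088,0,0,0,0,0,255],[0.088,0,0,0,0,0,255]])

```text
time: 5.6
tcp_pos: [0.546, 0.1658, 0.2108]
orientation: [1.388, 1.083, -1.386]
ft_force: [-0.2, 0.8, -3.4]
finger_gap: 0.0106
```

```bash
python3 - <<'E'
from h import *
plan([.545,.165,.1985],-14)
snap('side','side5');snap('top','top5')
crop('side5',180,50,320,260,3,'c6')
E
```

```text
t 5.6 tcp [0.546  0.1658 0.2108] shift [ 0.0123 -0.0008  0.001 ] turn [-0.    -0.001 -0.001] deg 0.1
rows>= 0.29723317265551863 0.010306219997178921 q [ 0.07  0.48 -0.55  1.58  0.27  1.16 -0.78] axes [[0.0, 0.97, -0.24], [0.0, -0.24, -0.97], [-1.0, 0.0, -0.0]] gap 0.01057143890855458 F [-0.2  0.8 -3.4]
```

View pics/c6.png

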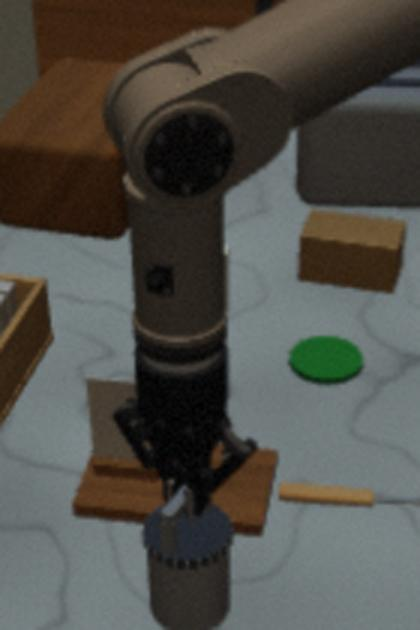

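arm_command(motion=[[0.003,0,0,0,0,0,255],[0.006,0,0,0,0,0,255],[0.008,0,0,0,0,0,255],[0.01,0,0,0,0,0,255],[0.011,0,0,0,0,0,255],[0.012,0,0,0,0,0,255],[0.012,0,0,0,0,0,255]])

```text
time: 6.28
tcp_pos: [0.5455, 0.166, 0.1986]
orientation: [1.387, 1.084, -1.386]
ft_force: [-0.6, 0.2, -0.0]
finger_gap: 0.0107
```

arm_command(motion=[[0.001,0,0,0,0,0,255],[0.001,0,0,0,0,0,255],[0.001,0,0,0,0,0,200],[0.001,0,0,0,0,0,160],[0.001,0,0,0,0,0,120],[0.001,0,0,0,0,0,100],[0.001,0,0,0,0,0,100],[0.001,0,0,0,0,0,100],[0.001,0,0,0,0,0,100],[0.001,0,0,0,0,0,100]])

```text
time: 7.12
tcp_pos: [0.5455, 0.1659, 0.1972]
orientation: [1.386, 1.084, -1.387]
ft_force: [0.7, -0.7, -0.8]
finger_gap: 0.0524
```

```bash
python3 - <<'E'
from h import *
plan([.545,.165,.30],-14)
snap('side','side6');crop('side6',180,150,320,270,4,'c6')
E
```

```text
t 7.12 tcp [0.5455 0.1659 0.1972] shift [-0.1028 -0.0002  0.001 ] turn [0.001 0.    0.   ] deg 0.0
rows>= 2.466150505415504 0.004025877835035961 q [ 0.06  0.49 -0.55  1.6   0.27  1.13 -0.79] axes [[-0.0, 0.97, -0.24], [-0.0, -0.24, -0.97], [-1.0, -0.0, 0.0]] gap 0.05241931981268806 F [ 0.7 -0.7 -0.8]
```

View pics/c6.png

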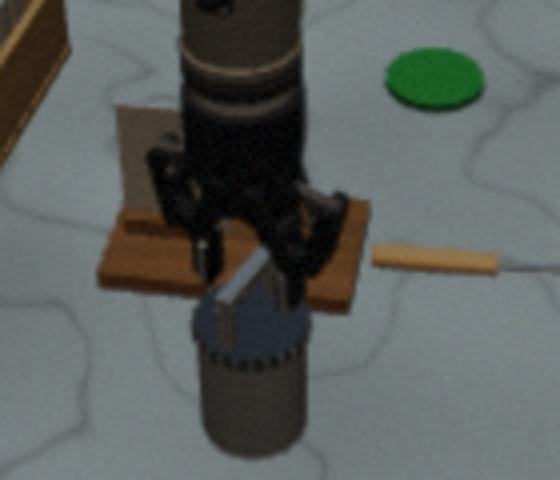

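Released and upright. Retreat up.

arm_command(motion=[[-0.02,0,0,0,0,0,100],[-0.05,0,0,0,0,0,100],[-0.08,0,0,0,0,0,60],[-0.1,0,0,0,0,0,0],[-0.1,0,0,0,0,0,0],[-0.1,0,0,0,0,0,0]])

```text
time: 7.67
tcp_pos: [0.546, 0.1663, 0.2986]
orientation: [1.389, 1.082, -1.384]
ft_force: [-0.8, 0.3, -0.7]
finger_gap: 0.0853
```

```bash
python3 - <<'E'
from h import *
o=np.array([.424,.3145]);a=np.radians(-34);g=o-.033*np.array([np.cos(a),np.sin(a)])
print(g)
plan([g[0],g[1],.20],-34+90)
E
```

```text
[0.39664176 0.33295337]
t 7.67 tcp [0.546  0.1663 0.2986] shift [ 0.0983 -0.1855 -0.1254] turn [-1.221  0.    -0.003] deg 70.0
rows>= 5.864123868935602 9.772914403098609 q [ 0.08  0.41 -0.57  1.45  0.22  1.35 -0.75] axes [[0.0, 0.97, -0.24], [0.0, -0.24, -0.97], [-1.0, 0.0, -0.0]] gap 0.08531941269694912 F [-0.8  0.3 -0.7]
```

arm_command(motion=[[0.0,-0.186,-0.125,-1.221,0,0,0],[0.0,-0.186,-0.125,-1.221,0,0,0],[0.0,-0.186,-0.125,-1.221,0,0,0],[0.0,-0.186,-0.125,-1.221,0,0,0],[0.0,-0.186,-0.125,-1.221,0,0,0],[0.05,-0.186,-0.125,-1.221,0,0,0],[0.1,-0.186,-0.125,-1.221,0,0,0],[0.1,-0.186,-0.125,-1.221,0,0,0],[0.1,-0.186,-0.125,-1.221,0,0,0],[0.1,-0.186,-0.125,-1.221,0,0,0]])

```text
time: 8.5
tcp_pos: [0.3932, 0.3304, 0.1936]
orientation: [0.455, 1.526, -0.465]
ft_force: [-0.3, 0.0, 0.2]
finger_gap: 0.0857
```

arm_command(motion=[[0,0,0,0,0,0,0],[0,0,0,0,0,0,0],[0,0,0,0,0,0,0]])

```text
time: 8.75
tcp_pos: [0.395, 0.3318, 0.1967]
orientation: [0.466, 1.521, -0.467]
ft_force: [0.1, 0.3, 0.5]
finger_gap: 0.0854
```

```bash
python3 - <<'E'
from h import *
plan([.3966,.333,.077],-34+90)
snap('side','side7');snap('top','top7');crop('side7',180,180,320,340,4,'c6');crop('top7',120,150,280,270,4,'c7')
s=load('side7');print(proj(s,[.3966,.333,.028]),proj(s,[.424,.3145,.028]))
E
```

```text
t 8.75 tcp [0.395  0.3318 0.1967] shift [0.1197 0.002  0.0007] turn [-0.003 -0.     0.001] deg 0.2
rows>= 2.8713709291274374 0.02191398849199414 q [-0.08  0.47 -0.87  1.74  0.39  1.12 -0.1 ] axes [[-0.0, 0.56, 0.83], [-0.0, 0.83, -0.56], [-1.0, -0.0, -0.0]] gap 0.08537029647286479 F [0.1 0.3 0.5]
[282.21855863 307.67707237] [273.10423023 299.40874862]
```

View pics/c6.png

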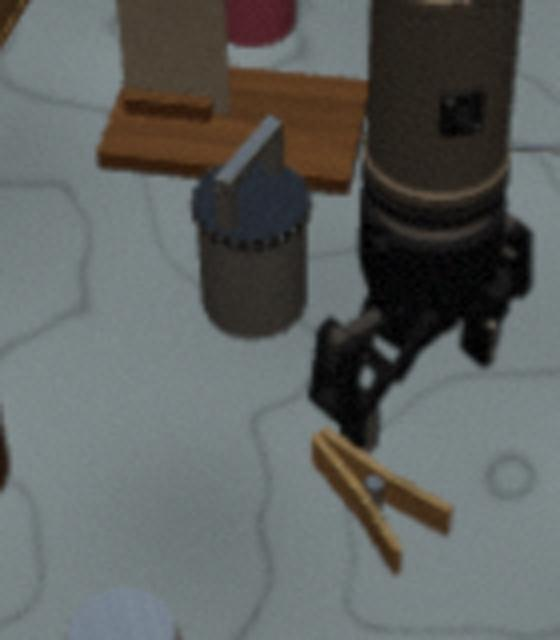

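View pics/c7.png

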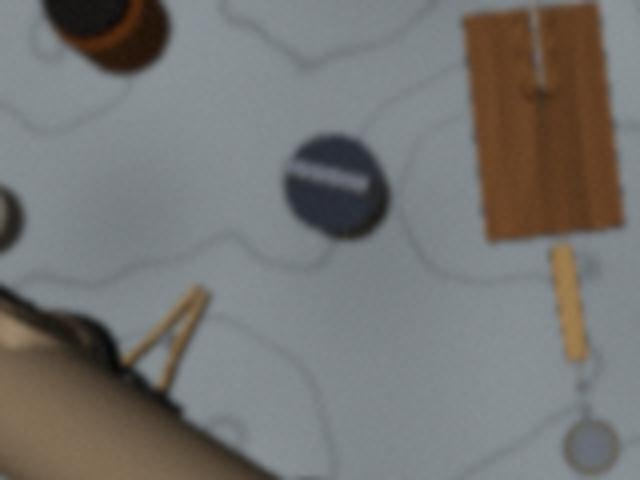

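arm_command(motion=[[0.03,0.002,0.001,0,0,0,0],[0.06,0.002,0.001,0,0,0,0],[0.085,0.002,0.001,0,0,0,0],[0.1,0.002,0.001,0,0,0,0],[0.108,0.002,0.001,0,0,0,0],[0.11,0.002,0.001,0,0,0,50],[0.11,0.002,0.001,0,0,0,70],[0.11,0.002,0.001,0,0,0,70],[0.11,0.002,0.001,0,0,0,70]], newtons=30)

```text
time: 9.6
tcp_pos: [0.3978, 0.3341, 0.0886]
orientation: [0.467, 1.519, -0.463]
ft_force: [0.8, 0.4, -0.6]
finger_gap: 0.0617
```

```bash
python3 - <<'E'
from h import *
plan([.3966,.333,.077],-34+90)
s=snap('side','side8');crop('side8',230,240,330,340,6,'c6')
st=readout.get_state();Rc=R.from_rotvec(st['orientation'])
for l in(.054,.0726):
  for y in(-1,1):
    p=proj(s,st['tcp_pos']+Rc.apply([l,y*st['finger_gap']/2,0])); print(l,y,(p-[230,240])*6)
E
```

```text
t 9.6 tcp [0.3978 0.3341 0.0886] shift [ 0.0116 -0.0016 -0.0004] turn [-0.001  0.001 -0.003] deg 0.2
rows>= 0.2808583706489416 0.023356521975974008 q [-0.16  0.61 -0.77  1.84  0.53  0.91 -0.21] axes [[0.0, 0.56, 0.83], [0.0, 0.83, -0.56], [-1.0, 0.0, 0.0]] gap 0.061668602791239716 F [ 0.8  0.4 -0.6]
0.054 -1 [364.07031638 357.07381496]
0.054 1 [254.87693876 440.41388828]
0.0726 -1 [361.60137468 383.59478401]
0.0726 1 [253.69245273 466.62039806]
```

View pics/c6.png

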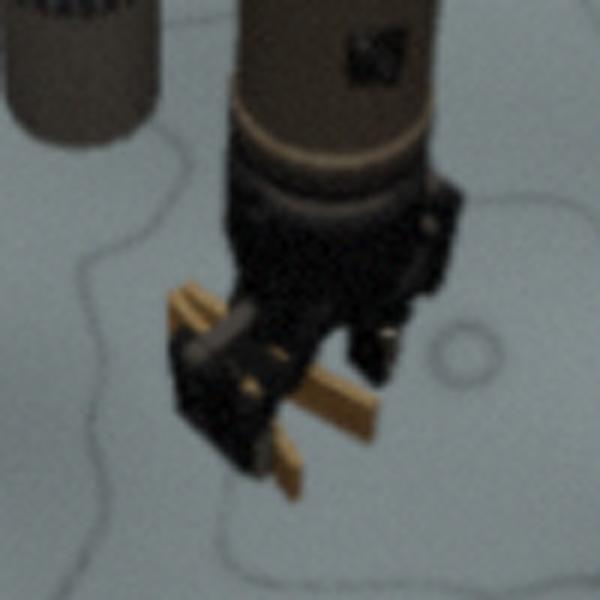

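```bash
python3 - <<'E'
from h import *
for f,tcp,gap in(('side4',[.5574,-.0123,.2977],.0108),('side5',[.546,.1658,.2108],.0106),('side2',[.5564,-.0176,.2191],.0516)):
  s=load(f);a=np.radians(-14);y=np.array([np.cos(a),np.sin(a),0])
  print(f)
  i=cv2.imread(f'pics/{f}.png');c=proj(s,np.array(tcp)-[0,0,.06]).astype(int);x0,y0=c-[40,40]
  j=cv2.resize(i[y0:y0+80,x0:x0+80],None,fx=7,fy=7,interpolation=cv2.INTER_CUBIC);j=cv2.convertScaleAbs(j,alpha=2,beta=10)
  for l,col in((.054,(0,255,0)),(.0726,(0,0,255)),(.0856,(255,0,0))):
   for sg in(-1,1):
    p=(proj(s,np.array(tcp)+[0,0,-l]+y*sg*(gap/2+.004))-[x0,y0]+.5)*7; cv2.circle(j,(int(p[0]),int(p[1])),4,col,1)
  cv2.imwrite(f'pics/d_{f}.png',j)
E
```

```text
side4
side5
side2
```

View pics/d_side5.png

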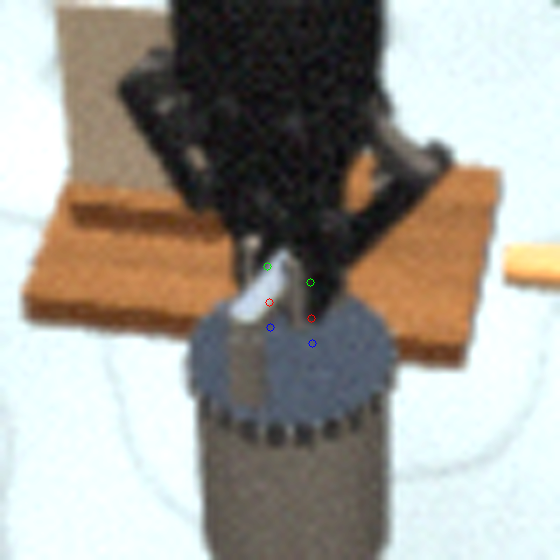

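View pics/d_side2.png

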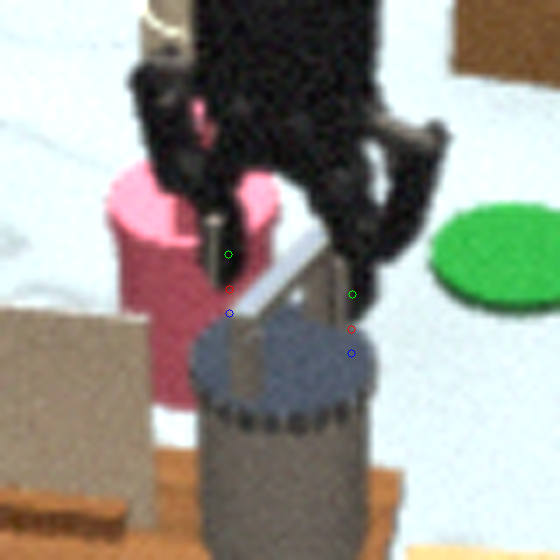

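arm_command(motion=[[0.006,-0.001,0,0,0,0,70],[0.0125,-0.001,0,0,0,0,80],[0.0125,-0.001,0,0,0,0,100],[0.0125,-0.001,0,0,0,0,120],[0.0125,-0.001,0,0,0,0,140],[0.0125,-0.001,0,0,0,0,170],[0.0125,-0.001,0,0,0,0,255],[0.0125,-0.001,0,0,0,0,255],[0.0125,-0.001,0,0,0,0,255],[0.0125,-0.001,0,0,0,0,255]], newtons=40)

```text
time: 10.48
tcp_pos: [0.3971, 0.3342, 0.0762]
orientation: [0.468, 1.519, -0.461]
ft_force: [-0.3, 1.2, 4.4]
finger_gap: 0.0244
```

```bash
python3 - <<'E'
from h import *
plan([.3966,.333,.2],-34+90)
s=snap('side','side9');crop('side9',230,240,330,340,6,'c6')
snap('top','top9');crop('top9',120,180,220,270,6,'c7')
E
```

```text
t 10.48 tcp [0.3971 0.3342 0.0762] shift [-0.1238 -0.0008  0.0002] turn [ 0.     0.    -0.004] deg 0.2
rows>= 2.96987226529572 0.03300872016952296 q [-0.17  0.63 -0.76  1.85  0.55  0.88 -0.22] axes [[0.0, 0.56, 0.83], [0.0, 0.83, -0.56], [-1.0, 0.0, 0.0]] gap 0.02438639528893888 F [-0.3  1.2  4.4]
```

View pics/c6.png

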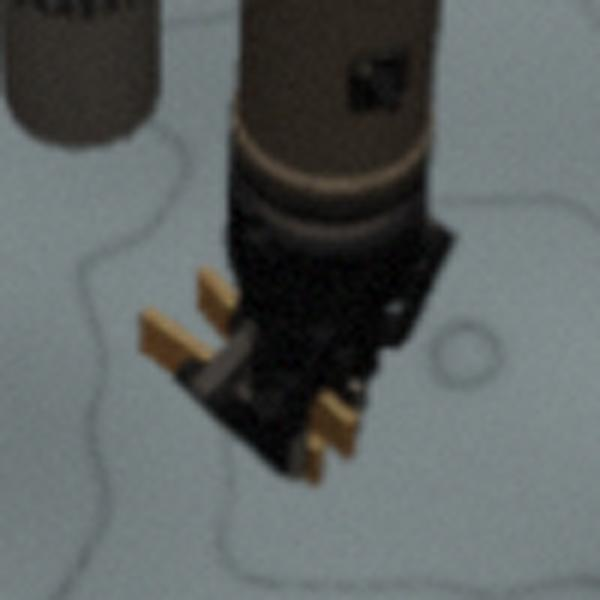

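View pics/c7.png

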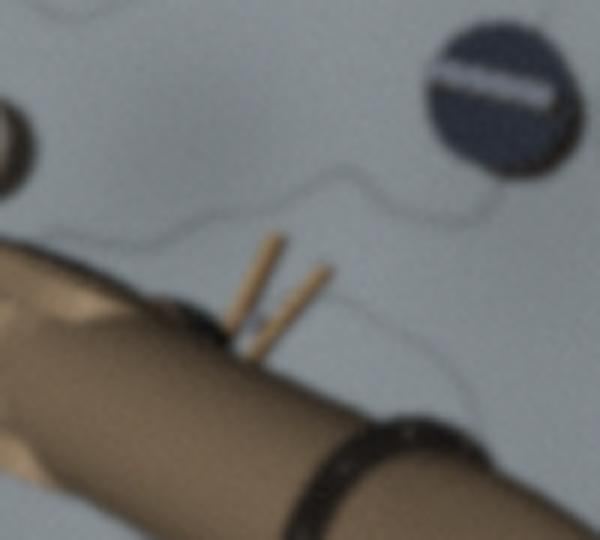

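arm_command(motion=[[-0.01,0,0,0,0,0,255],[-0.04,0,0,0,0,0,255],[-0.08,0,0,0,0,0,255],[-0.12,0,0,0,0,0,255],[-0.15,0,0,0,0,0,255],[-0.15,0,0,0,0,0,255],[-0.15,0,0,0,0,0,255],[-0.15,0,0,0,0,0,255]])

```text
time: 11.25
tcp_pos: [0.3963, 0.3316, 0.2242]
orientation: [0.464, 1.52, -0.467]
ft_force: [-0.6, -0.5, -1.1]
finger_gap: 0.0242
```

```bash
python3 - <<'E'
from h import *
t=load('top9')
P=np.array([onz(t,(x+.5)/6-.5+120,(y+.5)/6-.5+180,.028) for x,y in((275,238),(322,272))]);print(P,P.mean(0),np.linalg.norm(P[1]-P[0]))
d=P.mean(0)[:2]-[.3971,.3342];print(np.linalg.norm(d),np.degrees(np.arctan2(d[1],d[0])))
s=snap('side','side10');crop('side10',210,170,330,310,5,'c6');snap('top','top10');crop('top10',100,150,220,270,5,'c7')
st=readout.get_state();print(st['tcp_pos'],st['finger_gap'],st['ft_force'])
E
```

```text
[[0.4742919  0.30143015 0.028     ]
 [0.45484762 0.27423965 0.028     ]] [0.46456976 0.2878349  0.028     ] 0.03342758313087263
0.08186507822910535 -34.496777255566926
[0.39591448 0.33126334 0.22309843] 0.02386435266248616 [ 0.41000636  0.22658525 -1.26068225]
```

View pics/c6.png

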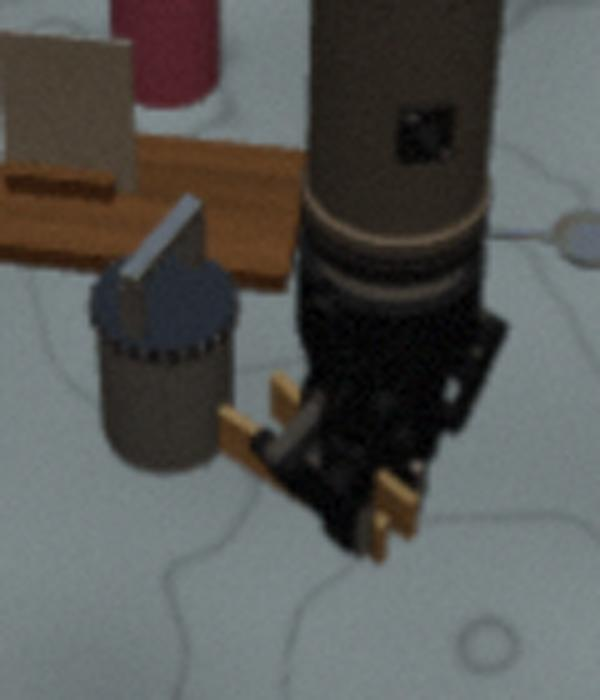

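View pics/c7.png

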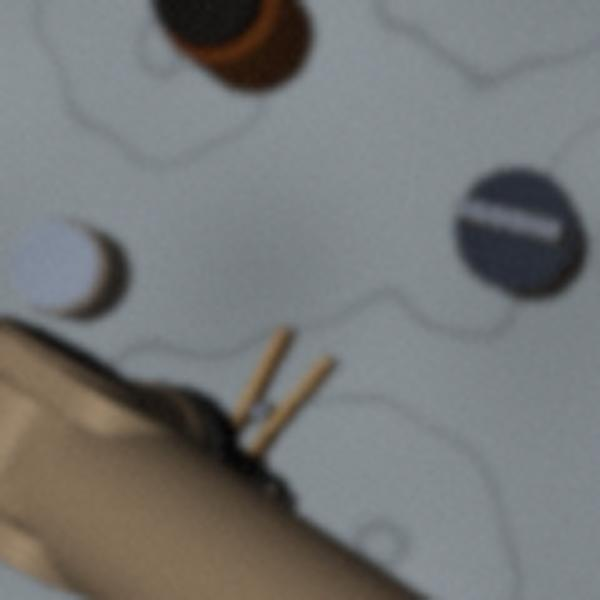

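```bash
python3 - <<'E'
from h import *
plan([.46,-.02,.28],95.8)
E
```

```text
t 11.35 tcp [0.3959 0.3313 0.2231] shift [-0.0561 -0.2555  0.2496] turn [-0.695 -0.002  0.003] deg 39.8
rows>= 8.670670887985706 5.561971613677757 q [-0.06  0.44 -0.89  1.7   0.37  1.18 -0.08] axes [[-0.0, 0.56, 0.83], [-0.0, 0.83, -0.56], [-1.0, -0.0, -0.0]] gap 0.02386435266248616 F [ 0.4  0.2 -1.3]
```

arm_command(motion=[[-0.02,0,0,0,0,0,255],[-0.045,-0.01,0.01,-0.05,0,0,255],[-0.055,-0.03,0.03,-0.12,0,0,255],[-0.056,-0.055,0.055,-0.2,0,0,255],[-0.056,-0.08,0.08,-0.28,0,0,255],[-0.056,-0.105,0.105,-0.36,0,0,255],[-0.056,-0.13,0.13,-0.44,0,0,255],[-0.056,-0.155,0.155,-0.52,0,0,255],[-0.056,-0.18,0.18,-0.6,0,0,255],[-0.056,-0.2,0.195,-0.65,0,0,255]])

```text
time: 12.18
tcp_pos: [0.4463, 0.0531, 0.2791]
orientation: [-0.045, 1.573, 0.043]
ft_force: [0.4, 0.5, -1.0]
finger_gap: 0.0241
```

```bash
python3 - <<'E'
from h import *
plan([.46,-.02,.28],95.8)
E
```

```text
t 12.18 tcp [0.4463 0.0531 0.2791] shift [-0.0008 -0.0738  0.0096] turn [-0.046 -0.003  0.001] deg 2.6
rows>= 1.7843563308818875 0.3663212046832228 q [ 0.73  0.25 -1.04  1.78  0.23  1.24  1.25] axes [[-0.0, -0.06, 1.0], [-0.0, 1.0, 0.06], [-1.0, -0.0, -0.0]] gap 0.024119820372909745 F [ 0.4  0.5 -1. ]
```

arm_command(motion=[[0,-0.025,0.003,-0.02,0,0,255],[0,-0.05,0.006,-0.04,0,0,255],[0,-0.068,0.008,-0.046,0,0,255],[0,-0.074,0.009,-0.046,0,0,255],[0,-0.074,0.009,-0.046,0,0,255],[0,-0.074,0.009,-0.046,0,0,255]])

```text
time: 12.68
tcp_pos: [0.4589, -0.0147, 0.2801]
orientation: [-0.079, 1.571, 0.082]
ft_force: [-0.6, 1.0, -1.7]
finger_gap: 0.024
```

```bash
python3 - <<'E'
from h import *
plan([.46,-.02,.142],95.8)
s=snap('side','side11');t=snap('top','top11');crop('side11',170,70,330,230,4,'c6');crop('top11',200,130,330,270,4,'c7')
E
```

```text
t 12.68 tcp [ 0.4589 -0.0147  0.2801] shift [ 0.138  -0.0056  0.0008] turn [ 0.002 -0.002 -0.002] deg 0.2
rows>= 3.313088022004519 0.023618493936008653 q [ 0.85  0.27 -1.02  1.76  0.24  1.25  1.44] axes [[-0.0, -0.1, 0.99], [0.0, 0.99, 0.1], [-1.0, 0.0, -0.0]] gap 0.024013502742615843 F [-0.6  1.  -1.7]
```

View pics/c6.png

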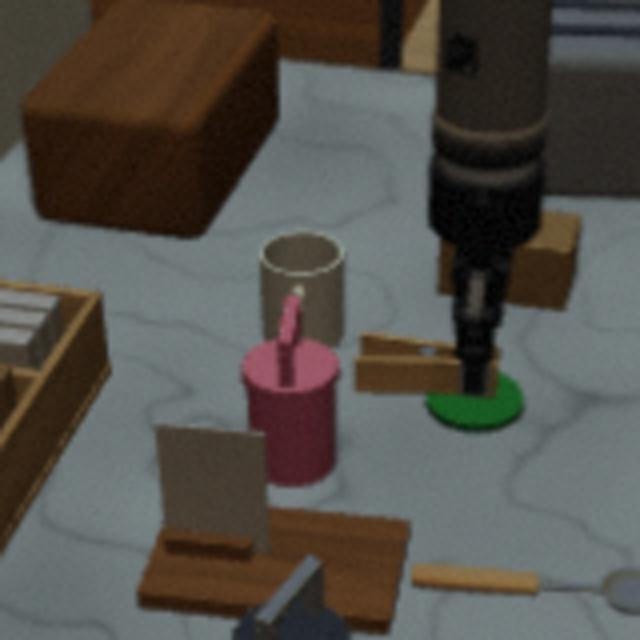

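View pics/c7.png

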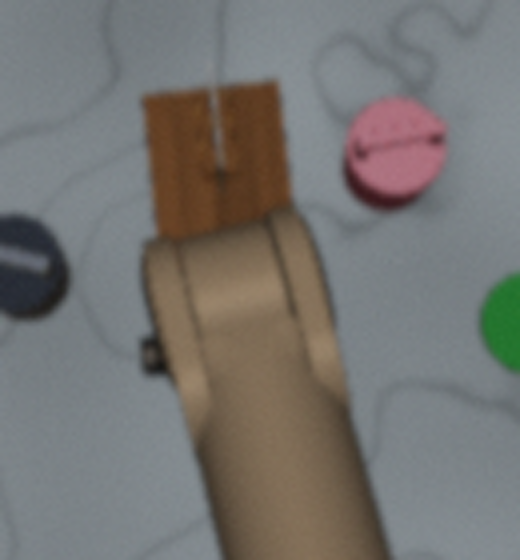

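arm_command(motion=[[0.02,-0.003,0,0,0,0,255],[0.045,-0.005,0,0,0,0,255],[0.075,-0.005,0,0,0,0,255],[0.1,-0.005,0,0,0,0,255],[0.12,-0.005,0,0,0,0,255],[0.133,-0.005,0,0,0,0,255],[0.138,-0.005,0,0,0,0,255],[0.138,-0.005,0,0,0,0,255],[0.138,-0.005,0,0,0,0,255]])

```text
time: 13.53
tcp_pos: [0.4603, -0.0197, 0.1434]
orientation: [-0.081, 1.568, 0.082]
ft_force: [0.8, -1.0, -0.6]
finger_gap: 0.024
```

```bash
python3 - <<'E'
from h import *
plan([.5553,-.0105,.142],95.8)
s=snap('side','side12');crop('side12',190,120,310,230,6,'c6')
E
```

```text
t 13.53 tcp [ 0.4603 -0.0197  0.1434] shift [ 0.0015 -0.0007  0.0954] turn [ 0.003  0.001 -0.   ] deg 0.2
rows>= 2.288139670864666 0.024326866797000316 q [ 0.73  0.45 -0.91  1.94  0.43  0.96  1.28] axes [[0.0, -0.1, 0.99], [0.0, 0.99, 0.1], [-1.0, 0.0, 0.0]] gap 0.024049215893166012 F [ 0.8 -1.  -0.6]
```

View pics/c6.png

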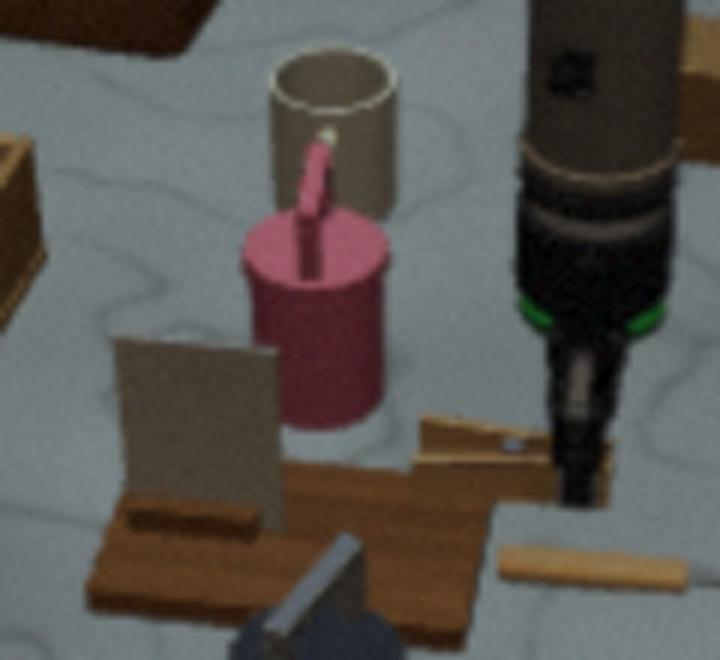

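```bash
python3 - <<'E'
from h import *
s=load('side12')
q=lambda x,y,z:onz(s,(x+.5)/6-.5+190,(y+.5)/6-.5+120,z)
a,b=q(414,458,.0952),q(422,418,.0952);print(a,b,(a+b)/2,np.linalg.norm(a-b))
b1,b2=q(414,497,.0672),q(608,505,.0672); print('near lever bottom',b1,b2)
# pred
st=readout.get_state();u=np.array([np.cos(np.radians(5.8)),np.sin(np.radians(5.8))]);print('pred tips',st['tcp_pos'][:2]+.082*u, 'tcp',st['tcp_pos'])
e=q(278,350,.14);e2=q(282,530,.02);print('card edge',e,e2)
E
```

```text
[0.54164998 0.0075199  0.0952    ] [ 0.54577944 -0.02462634  0.0952    ] [ 0.54371471 -0.00855322  0.0952    ] 0.032410382613940567
near lever bottom [0.5423132  0.00497915 0.0672    ] [ 0.44529768 -0.01378535  0.0672    ]
pred tips [ 0.542302   -0.01169292] tcp [ 0.46072178 -0.01997953  0.14376937]
card edge [ 0.61527811 -0.00502924  0.14      ] [ 0.6173565  -0.00461814  0.02      ]
```

arm_command(motion=[[0.001,-0.0015,0.01,0,0,0,255],[0.001,-0.0015,0.025,0,0,0,255],[0.001,-0.0015,0.04,0,0,0,255],[0.001,-0.0015,0.053,0,0,0,255],[0.001,-0.0015,0.06,0,0,0,255],[0.001,-0.0015,0.062,0,0,0,255],[0.001,-0.0015,0.062,0,0,0,255],[0.001,-0.0015,0.062,0,0,0,255]])

```text
time: 14.25
tcp_pos: [0.5214, -0.016, 0.1418]
orientation: [-0.081, 1.57, 0.08]
ft_force: [-0.2, -0.5, -1.1]
finger_gap: 0.0242
```

```bash
python3 - <<'E'
from h import *
plan([.5553,-.0115,.142],95.8)
s=snap('side','side13');crop('side13',200,150,290,230,8,'c6')
E
```

```text
t 14.25 tcp [ 0.5214 -0.016   0.1418] shift [-0.0002  0.001   0.0342] turn [ 0.001 -0.001  0.   ] deg 0.1
rows>= 0.8207245669215076 0.010538096578196241 q [ 0.63  0.56 -0.86  1.78  0.49  1.03  1.25] axes [[-0.0, -0.1, 0.99], [-0.0, 0.99, 0.1], [-1.0, -0.0, -0.0]] gap 0.024152674942746304 F [-0.2 -0.5 -1.1]
```

View pics/c6.png

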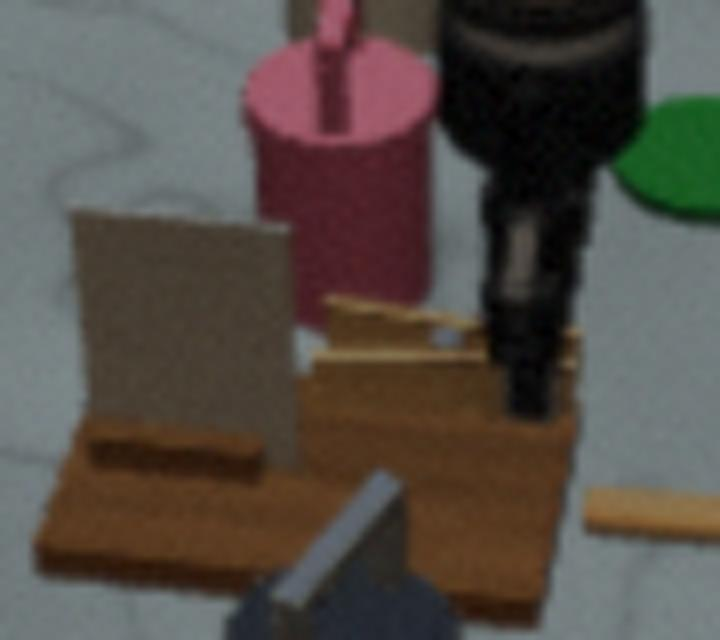

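```bash
python3 - <<'E'
from h import *
s=load('side13');z=.1418+.028-.0762
q=lambda x,y,z:onz(s,(x+.5)/8-.5+200,(y+.5)/8-.5+150,z)[:2]
e=np.array([.6155,-.0048]);u=np.array([np.cos(np.radians(5.8)),np.sin(np.radians(5.8))]);n=np.array([-u[1],u[0]])
for x,y in((313,347),(313,362),(328,295),(328,304)):
  p=q(x,y,z)-e; print((x,y),'along',p@u,'across',p@n)
e_=q(297,320,.08)  # check edge
print(q(291,232,.14),q(296,470,.02))
E
```

```text
(313, 347) along -0.009824716156620518 across 0.012995886353268076
(313, 362) along -0.01153653663432836 across 0.02183388163744371
(328, 295) along -0.009501641203868334 across -0.01932245366756681
(328, 304) along -0.010553157184182498 across -0.013789881804454842
[ 0.61427335 -0.00197153] [ 0.61686217 -0.00277177]
```

arm_command(motion=[[0,0.0005,0.005,0,0,0,255],[0,0.0005,0.012,0,0,0,255],[0,0.0005,0.019,0,0,0,255],[0,0.0005,0.026,0,0,0,255],[0,0.0005,0.031,0,0,0,255],[0,0.0005,0.033,0,0,0,255],[0,0.0005,0.033,0,0,0,255],[0,0.0005,0.033,0,0,0,255],[0,0.0005,0.033,0,0,0,255],[0,0.0005,0.033,0,0,0,255]])

```text
time: 15.13
tcp_pos: [0.5542, -0.0121, 0.1417]
orientation: [-0.081, 1.57, 0.08]
ft_force: [0.3, 1.0, -1.1]
finger_gap: 0.0242
```

```bash
python3 - <<'E'
from h import *
plan([.5553,-.0115,.142],95.8)
s=snap('side','side14');crop('side14',200,150,290,230,8,'c6')
t=snap('top','top14')
E
```

```text
t 15.13 tcp [ 0.5542 -0.0121  0.1417] shift [-0.0003  0.0005  0.0011] turn [ 0.001 -0.     0.   ] deg 0.1
rows>= 0.03124131336486464 0.010367571959349797 q [ 0.58  0.61 -0.84  1.69  0.51  1.07  1.25] axes [[-0.0, -0.1, 0.99], [-0.0, 0.99, 0.1], [-1.0, -0.0, -0.0]] gap 0.02417132077111293 F [ 0.3  1.  -1.1]
```

View pics/c6.png

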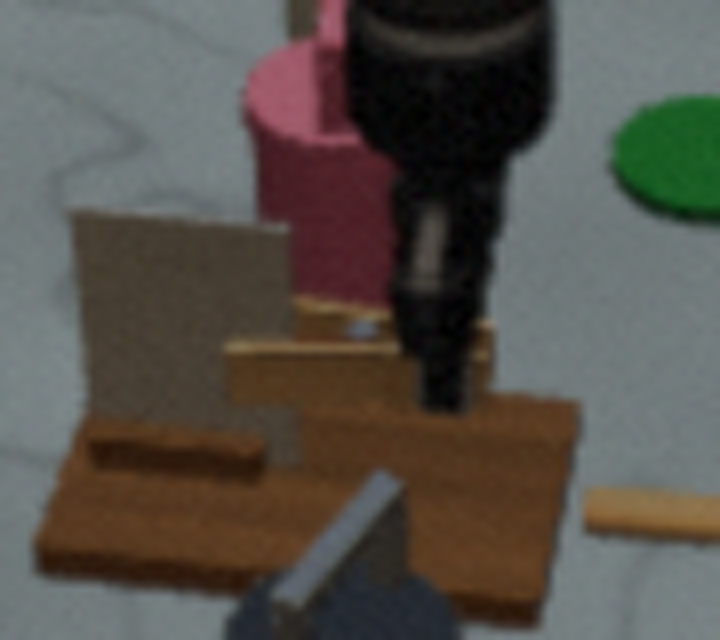

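View pics/top14.png

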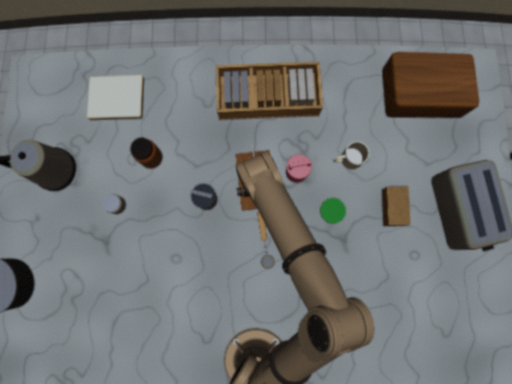

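```bash
python3 - <<'E'
from h import *
s=load('side14');z=.1417+.028-.0762
q=lambda x,y,z:onz(s,(x+.5)/8-.5+200,(y+.5)/8-.5+150,z)[:2]
e=np.array([.615,-.0038]);u=np.array([np.cos(np.radians(5.8)),np.sin(np.radians(5.8))]);n=np.array([-u[1],u[0]])
for x,y in((226,340),(226,354),(362,327)):
  p=q(x,y,z)-e; print((x,y),'along',p@u,'across',p@n)
t0=load('top0')['color'].astype(int);t1=load('top14')['color'].astype(int)
d=abs(t0-t1).sum(2)
for nme,(x,y) in dict(jar=(146,152),tin=(114,204),disc=(333,210),mug=(355,155),tea=(397,206),spoon=(268,262),pink=(299,168)).items(): print(nme,d[y-12:y+13,x-12:x+13].mean())
E
```

```text
(226, 340) along 0.024305818293672836 across 0.012751016680531614
(226, 354) along 0.022524020520310977 across 0.021025699866581423
(362, 327) along -0.02569253742368332 across -0.002982550629606036
jar 6.848
tin 11.176
disc 8.4464
mug 10.9344
tea 8.6688
spoon 14.912
pink 11.416
```

```bash
python3 -c "
from h import *
print(job_done()); st=readout.get_state(); print(st['time'],st['tcp_pos'],st['finger_gap'],st['ft_force'])"
```

```text
the job is handed in; nothing more can be done
None
the job is handed in; nothing more can be done
```

The job is handed in at about 15 s of the 61 s allowed. `job_done()` gives no verdict, so what follows is from my own checks.

**Canister:** I lifted it by its handle off the stand and set it upright on the counter at about (0.545, 0.166). It is released, stands clear of the stand and is about 0.18 m from the stand's centre.

**Clip:** I took it by the tails at a 40 N grip setting, and the gripper reads a 24 mm opening, which matches the 26 mm stop within its reading error. It is now at the card's free edge, level and along the card, still squeezed open in the gripper.
- **Along the card:** the edge is about 24 mm inside the jaw tips.
- **Height:** by the arm's position, the clip's mid-height is about 80 mm.
- **Sideways:** the clip is centred on the card to within about 1 to 3 mm, against roughly 9 mm of free gap on each side.
- **Contact:** the wrist force did not change on the way in, so there is no sign of contact.

**Other objects:** the before and after top views show no bystander moved, and the pink look-alike is where it was.

**Disagreements between checks:**
- The sideways estimates of the clip and card differ by 2 to 3 mm between camera readings.
- The arm hides the clip from the top camera at the end, so the final sideways check rests on the side camera and the arm's own position.

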